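Refit the burner parts of a washed gas hob

ROBOT

A 7-joint arm with a two-finger parallel gripper is mounted at the origin on the work surface. World frame = base frame: x ahead of the robot, y to its left, z up, the work surface at z = 0. Lengths are in m, angles in rad, forces in N, time in s.
With the tool pointing down it reaches from about 0.425 to 0.875 m from the base axis. Payload 4.7 kg.
Tool frame: the origin (TCP) lies at the very end of the fingers, on their centre line; the grasp point (between the pads) lies 19 mm behind it; z points along the fingers, y is the line along which they close (so a half turn about z gives the same grasp; the last joint's range is limited). The gripper opens to 87 mm and grips with 3 to 60 N. Pads are 19 mm wide; open, the fingers measure 117 mm over their backs; the gripper's body (75 mm by 190 mm) begins 51 mm behind the grasp point.
Start: joints at [-1.267, 0.321, -0.07, 1.45, 0.023, 1.371, -0.057], TCP at [0.186, 0.623, 0.223] pointing down, gripper open.
Joint ranges: [-2.86, 2.86], [-0.3, 2.09], [-1.38, 1.24], [0.06, 2.45], [-1.56, 4.7], [0.09, 2.05], [-2.69, 2.69]. Speed limits (rad/s): [2.57, 2.57, 3.14, 3.14, 3.14, 3.14, 3.14].

INTERFACE

Orientations are given as a rotation vector (axis times angle).
In Python, from bench import ctrl gives the robot as it stands.
- The arm moves only by the shell command python3 -m jog 'ROWS' [FORCE]. ROWS is JSON, a list that holds one entry, the list of rows, each a list of 7 numbers: the shift along the tool's x, y, z in mm, then the turn, a rotation vector about the tool's x, y, z in degrees, then the finger opening in mm, from 0 to 87. A call has 1 to 10 rows; each row is the pose to reach, as a shift and turn from the pose commanded when the call began, along the tool's axes at that moment; what a row does not reach only later rows make up. A row lasts 1/10 s, in which the tool goes at most 50 mm and 8.59 degrees, less where a joint would pass 70% of its speed; a pose out of reach is approached as far as the arm can. A call with a gripper value outside its range is refused whole. The fingers move at their own pace and stop on an object; FORCE is the grip in N (left out, the last holds). Time passes only in rows, so rows that repeat a pose let the fingers close. It gives the time, the measured TCP pose, the force, the opening and the grip force at its end, in the units of the state.
- ctrl.get_state(): the state, without advancing time (a new reading comes with each control period).
- ctrl.get_image(name): name is "scene" or "top" or "wrist"; returns a dict with "image" (420x560x3 uint8, red, green, blue), "depth" (420x560 float32, m along the optical axis (not along the pixel's ray), 0 where there is no reading), "fov_y" (degrees; the focal length in pixels is half the picture's height over the tangent of half this angle, whatever the lens; pixels are square), "cx", "cy" (the principal point, pixels), "k1" (the pictures are not rectified: a ray, as slopes to the right and down, at radius r is drawn at 1 + k1 r^2 times it, then the intrinsics apply), "rvec" (rotation vector, rad) and "tvec" (3), from world to camera coordinates, as OpenCV has them. Camera axes: x right, y down, z forward; pixel columns grow to the right and rows downward; lengths in m; the calibration is good to about 2 mm. A picture is of the moment at which its call begins.
- ctrl.close_job(): hands the job in; it is judged then, once.
The state is a dict: "time": time; "joint_positions": joint angles; "qd": joint speeds; "joint_torque": joint torques, N m; "position": TCP position; "tool_rot": TCP orientation; "ft_force": force on the tool from outside, world axes, zero at the start; "torque": the same for the moment, N m; "grip_width": opening from 0.0 (shut) to 1.0 (fully open); "grip_force": force on a finger pad.
Only numpy, scipy, OpenCV 4.12 (cv2) and the standard library are available. Lean on these libraries where they do the work, as an engineer would, in place of code of your own. Each camera call takes 0.05 s, during which the arm holds its last target. There are 200 camera calls.

TASK

The washed hob parts on the white draining board go back on the gas hob. First turn the loose aluminium burner crown so that its two holes line up with the two pins of the bare large burner and set it fully down over them, and after that lay the large black cap on the crown; the medium and the small cap go on the medium and the small burner, at any time. Every cap must end lying flat and centred on its burner, with the cup and the jar on the board left standing where they are.

Things in the scene. Friction and masses are not known exactly. Their poses are not given: they have to be found in the camera images.
- hob: White worktop gas hob, fixed, at the left (+y): 320 mm in its x, 360 mm in its y, flat top 50 mm above its origin (centre of its underside, on the worktop). Three black knobs stick 20 mm out of its -x face. Pan support off: only the three burners stand on its top, about 175 to 230 mm apart, any burner in any of the three places.
- burner_large: The large burner, bare: fixed round steel seat, 66 mm across, 8 mm high, with two upright brass pins, 8 mm thick, at +14 and -14 mm along its x axis, tips (tapered for the last 4 mm) 20 mm above the origin. Origin: centre of its underside, on the hob's top, z up. Fully down, the crown lies with underside 8 mm and top 24 mm above the origin; the large cap lies on that top.
- burner_medium: The medium burner, fixed: seat 54 mm across, 8 mm high, with its aluminium crown 46 mm across already on. Flat top 24 mm above the origin, on which the medium cap lies. Origin: centre of its underside, on the hob's top, z up.
- burner_small: The small burner, fixed: seat 42 mm across, 8 mm high, with its aluminium crown 34 mm across already on. Flat top 24 mm above the origin, on which the small cap lies. Origin: centre of its underside, on the hob's top, z up.
- crown: The loose burner crown of the large burner: a plain aluminium disc 58 mm in diameter, 16 mm thick, 0.14 kg, slotted round its edge, with two through holes 13 mm in diameter at +14 and -14 mm along its x axis (a half turn makes no difference). It lies flat on the draining board, whose top is 6 mm above the worktop. Origin: centre of its underside, z up.
- cap_large: The large burner cap: a black disc 62 mm in diameter, 14 mm thick, 0.16 kg, edge upright for the lower 11 mm and bevelled above. Lies flat on the draining board (6 mm), bevel up. Origin: centre of its underside, z up.
- cap_medium: The medium burner cap: a black disc 50 mm in diameter, 14 mm thick, 0.10 kg, edge upright for the lower 11 mm and bevelled above. Lies flat on the draining board (6 mm), bevel up. Origin: centre of its underside, z up.
- cap_small: The small burner cap: a black disc 38 mm in diameter, 14 mm thick, 0.06 kg, edge upright for the lower 11 mm and bevelled above. Lies flat on the draining board (6 mm), bevel up. Origin: centre of its underside, z up.
- cup: A white espresso cup upside down on the draining board, 62 mm across, 55 mm high, loose: leave it. Origin: centre of its underside, z up.
- jar: A small spice jar with a steel lid upright on the draining board, 44 mm across, 58 mm high, loose: leave it. Origin: centre of its underside, z up.
Not all that is in view belongs to the job. Leave any blue or red look-alike of the cap_small alone.

How it is judged:
By the outcome, as a careful person would: the job done as asked, in the order asked, and still so for the second after the job is handed in, with the robot touching nothing.
It also fails if it takes over 106 s, if anything falls off the work surface, if the arm or the gripper's body presses on something with over 40 N, if the wrist force passes 120 N, or if a joint passes its speed limit or range.

## Working session

There is one attempt and no reset: what is moved stays moved. The work goes in short steps, Python scripts to look and compute and a shell command to move; the robot and the scene stay as the last step left them, time stands still between calls to the robot, and variables do not carry over. Pictures are saved under pics/ and viewed, at most 14 in all, crops included, and the job is handed in when it is done.

```bash
ls; mkdir -p pics
cat > h.py <<'E'
import numpy as np, cv2
from bench import ctrl
from scipy.spatial.transform import Rotation as R
def shot(n,f=None):
    d=ctrl.get_image(n)
    if f: cv2.imwrite('pics/'+f,d['image'][:,:,::-1])
    np.save('last_'+n+'.npy',d,allow_pickle=True)
    return d
def cam(d):
    f=d['image'].shape[0]/2/np.tan(np.radians(d['fov_y'])/2)
    M=R.from_rotvec(np.ravel(d['rvec'])).as_matrix(); return f,M,np.ravel(d['tvec'])
def ray(d,u,v):
    f,M,t=cam(d); x=(np.asarray(u,float)-d['cx'])/f; y=(np.asarray(v,float)-d['cy'])/f
    X,Y=x.copy(),y.copy()
    for _ in range(20):
        s=1+d['k1']*(X*X+Y*Y); X,Y=x/s,y/s
    return -M.T@t, np.stack([X,Y,np.ones_like(X)],-1)@M
def onz(d,u,v,z):
    c,r=ray(d,u,v); return c+r*((z-c[2])/r[...,2])[...,None]
def pts(d):
    v,u=np.mgrid[:420,:560]; c,r=ray(d,u,v); return c+r*d['depth'][...,None]
def circ(P):
    A=np.c_[2*P[:,:2],np.ones(len(P))]; s=np.linalg.lstsq(A,(P[:,:2]**2).sum(1),rcond=None)[0]
    return s[0],s[1],np.sqrt(s[2]+s[0]**2+s[1]**2)
E
python3 - <<'E'
from h import *
for n in('scene','top'):
    d=shot(n,n+'0.png'); print(n,d['fov_y'],d['cx'],d['cy'],d['k1'],-cam(d)[1].T@cam(d)[2])
s=ctrl.get_state();print(s)
E
```

```text
pics
scene 46.098637231704664 285.4423766534687 213.18543095068074 0.03366622885993077 [1.12047687 0.20621559 0.92165164]
top 49.273943444820006 275.3620943636215 201.60534716680388 -0.115496497822416 [ 0.39895614 -0.0379717   1.23186635]
{'time': 0.1, 'joint_positions': array([-1.26691985,  0.32176113, -0.0700668 ,  1.45154482,  0.0226138 ,
        1.3708048 , -0.05690089]), 'qd': array([ 0.00083658, -0.0025912 , -0.00090664, -0.00376588, -0.00093321,
       -0.00103295,  0.00135135]), 'joint_torque': array([ 5.72100055e-05, -4.92567229e+01, -4.05455818e-01, -3.13402247e+01,
       -6.39970810e-02,  3.93875130e-02,  7.37374671e-05]), 'position': array([0.1856506 , 0.62240806, 0.2215669 ]), 'tool_rot': array([-4.53549297e-01, -3.10853984e+00,  2.71133143e-03]), 'ft_force': array([ 0.29503117, -0.51714172, -0.26527842]), 'torque': array([ 0.00021374, -0.01764699,  0.02608589]), 'grip_force': 0.0, 'grip_width': 1.0014404595638497}
```

View pics/top0.png

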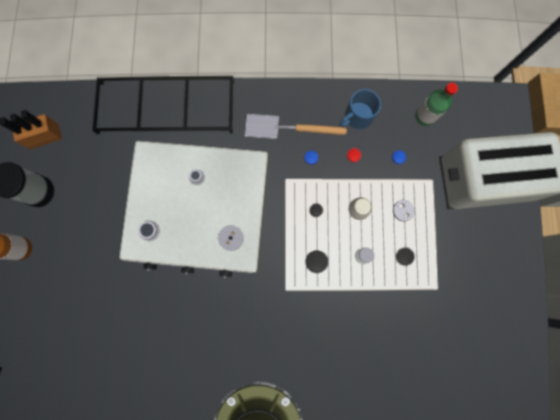

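View pics/scene0.png

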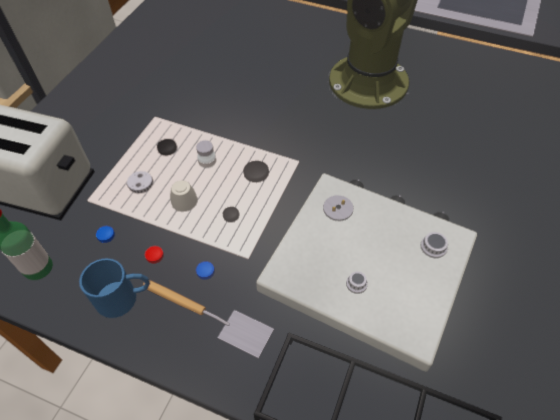

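The top view shows the hob at left: large bare burner at (231,238), medium at (148,231) and small at (196,176). On the board are cap_small (316,210), cap_large (317,262), cap_medium (405,257), crown (403,210), cup (361,208) and jar (366,256). The blue and red look-alikes lie beyond the board. The scene view confirms this layout.

```bash
cat > m.py <<'E'
from h import *
d=np.load('last_top.npy',allow_pickle=True).item(); I=d['image']; g=I.max(2).astype(int)
hsv=cv2.cvtColor(I,cv2.COLOR_RGB2HSV)
def blob(mask,u,v,r):
    m=np.zeros(mask.shape,np.uint8); m[v-r:v+r,u-r:u+r]=mask[v-r:v+r,u-r:u+r]
    c=max(cv2.findContours(m,cv2.RETR_EXTERNAL,cv2.CHAIN_APPROX_NONE)[0],key=cv2.contourArea)
    return c[:,0]
for n,u,v,z,r in [('cap_small',316,210,.017,14),('cap_large',317,262,.017,20),('cap_medium',405,257,.017,17)]:
    c=blob(((g<110)*255).astype(np.uint8),u,v,r); P=onz(d,c[:,0],c[:,1],z); print(n,np.round(circ(P),4))
Z=pts(d)
for n,u,v,z in [('crown',403,210,.022),('Bl',231,238,.058),('Bm',148,231,.074),('Bs',196,176,.074),('cup',361,208,.06),('jar',366,256,.064)]:
    print(n,np.round(onz(d,u,v,z),4),'depth z',np.round(Z[v,u],3))
h=cv2.inRange(hsv,(0,0,150),(180,60,255)); h[:,:110]=0; h[:,275:]=0; h[:140]=0; h[280:]=0
c=max(cv2.findContours(h,0,1)[0],key=cv2.contourArea); (a,b),s,t=cv2.minAreaRect(c); bx=cv2.boxPoints(((a,b),s,t)); print(onz(d,bx[:,0],bx[:,1],.05).round(3))
E
python3 m.py
python3 - <<'E'
from h import *
d=shot('wrist','w0.png'); s=ctrl.get_state(); Rt=R.from_rotvec(s['tool_rot']).as_matrix(); print(Rt.round(3)); f,M,t=cam(d); print('cam in tool',Rt.T@(-M.T@t-s['position']),(M@Rt).round(3),d['fov_y'],d['k1'])
I=cv2.imread('pics/top0.png')[130:300,110:450]; cv2.imwrite('pics/topc.png',cv2.resize(I,None,fx=2.3,fy=2.3,interpolation=2))
E
```

```text
cap_small [ 0.5663 -0.152   0.0154]
cap_large [ 0.4289 -0.1528  0.0276]
cap_medium [ 0.4419 -0.3894  0.0221]
crown [ 0.5653 -0.388   0.022 ] depth z [ 0.565 -0.387  0.026]
Bl [0.4865 0.0698 0.058 ] depth z [0.486 0.07  0.059]
Bm [0.5017 0.2814 0.074 ] depth z [0.502 0.281 0.076]
Bs [0.6452 0.162  0.074 ] depth z [0.646 0.162 0.073]
cup [ 0.565  -0.2663  0.06  ] depth z [ 0.564 -0.265  0.065]
jar [ 0.4408 -0.2755  0.064 ] depth z [ 0.441 -0.275  0.065]
[[ 0.43   0.361  0.05 ]
 [ 0.753  0.347  0.05 ]
 [ 0.717 -0.022  0.05 ]
 [ 0.399  0.006  0.05 ]]
[[-0.958  0.286 -0.   ]
 [ 0.286  0.958 -0.001]
 [-0.    -0.001 -1.   ]]
cam in tool [ 0.07182034 -0.00043703 -0.16213406] [[ 0.     1.     0.   ]
 [-0.964  0.    -0.265]
 [-0.265 -0.     0.964]] 69.20633081150866 0.013993294509564824
```

View pics/topc.png

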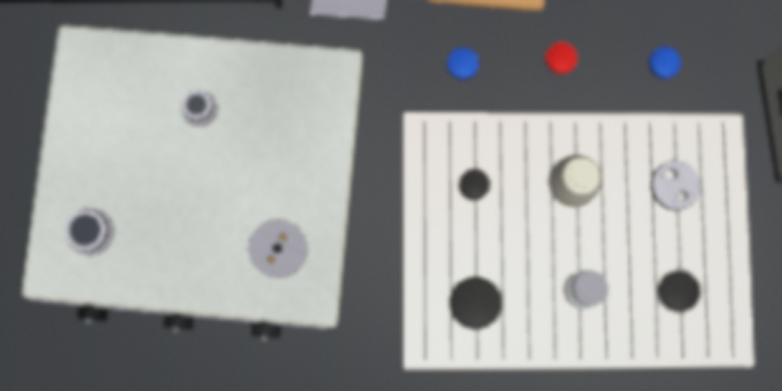

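The crop shows the crown's holes at crop pixels (672,175) and (684,196). The pins are at (283,237) and (271,259), so the crown needs a turn of about −59°. I'm moving over the hob for one closer wrist look.

```bash
cat >> h.py <<'E'
def go(x,y,z,yaw=None):
    s=ctrl.get_state(); Q=R.from_rotvec(s['tool_rot']); Rt=Q.as_matrix()
    d=Rt.T@(np.array([x,y,z])-s['position'])*1000
    if yaw is None: yaw=np.degrees(np.arctan2(Rt[1,0],Rt[0,0]))
    a=np.radians(yaw); T=np.array([[np.cos(a),np.sin(a),0],[np.sin(a),-np.cos(a),0],[0,0,-1.]]).T
    T=np.column_stack([[np.cos(a),np.sin(a),0],[np.sin(a),-np.cos(a),0],[0,0,-1]])
    print('row',d.round(1),np.degrees((Q.inv()*R.from_matrix(T)).as_rotvec()).round(1),'from yaw',np.degrees(np.arctan2(Rt[1,0],Rt[0,0])).round(1),'t',round(s['time'],1))
E
python3 -m jog '[[[-478,-329,-28,0,0,63,87],[-478,-329,-28,0,0,63,87],[-478,-329,-28,0,0,63,87],[-478,-329,-28,0,0,63,87],[-478,-329,-28,0,0,63,87],[-478,-329,-28,0,0,63,87],[-478,-329,-28,0,0,63,87],[-478,-329,-28,0,0,63,87],[-478,-329,-28,0,0,63,87],[-478,-329,-28,0,0,63,87]]]'
python3 -c "
from h import *
go(.55,.17,.25,100)"
```

```text
time: 1.15
position: [0.4999, 0.2323, 0.2468]
tool_rot: [-2.011, -2.414, -0.001]
ft_force: [0.6, -0.6, 0.3]
grip_width: 1.006
grip_force: 0.0
row [-70.3  38.   -3.2] [ 0.  -0.   0.4] from yaw 100.4 t 1.1
```

```bash
python3 -m jog '[[[-48,38,-3,0,0,0,87],[-70,38,-3,0,0,0,87],[-70,38,-3,0,0,0,87],[-70,38,-3,0,0,0,87],[-70,38,-3,0,0,0,87]]]'
python3 -c "
from h import *
go(.55,.17,.25,100); d=shot('wrist','w1.png'); Z=pts(d); print(Z[210,280])"
```

```text
time: 1.65
position: [0.5482, 0.1737, 0.2493]
tool_rot: [-2.007, -2.415, 0.0]
ft_force: [-1.1, 0.4, -0.0]
grip_width: 1.001
grip_force: 0.0
row [-4.   1.  -0.7] [-0.  -0.   0.5] from yaw 100.5 t 1.6
[0.55505478 0.14958842 0.04913601]
```

View pics/w1.png

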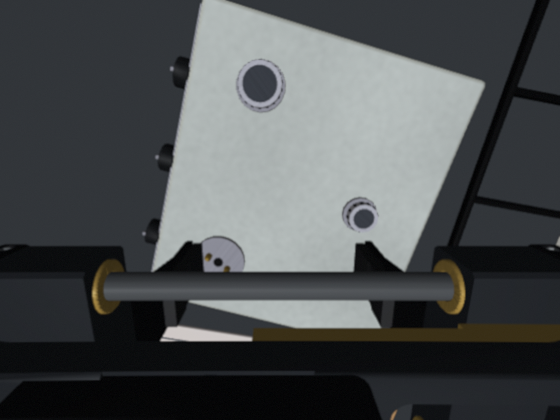

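The wrist view shows the medium burner at (261,83), the small burner at (363,216), and the large seat at (220,258) with pins at (209,258) and (227,268).

```bash
cat > b.py <<'E'
from h import *
d=np.load('last_wrist.npy',allow_pickle=True).item(); I=d['image']; Z=pts(d); hsv=cv2.cvtColor(I,cv2.COLOR_RGB2HSV)
print('hob z',np.median(Z[140:180,270:320,2]))
for n,u,v,r,rad in [('m',261,83,32,.023),('s',363,216,24,.017)]:
    w=np.zeros((420,560),bool); w[v-r:v+r,u-r:u+r]=1
    k=w&(Z[...,2]>.068)&(Z[...,2]<.085); m=k.astype(np.uint8); c=max(cv2.findContours(m,0,1)[0],key=cv2.contourArea)[:,0]
    P=onz(d,c[:,0],c[:,1],.074); print(n,'depth top',circ(P),Z[k][:,:].mean(0),'z',np.median(Z[k][:,2]))
    m=(w&(I.max(2)<120)).astype(np.uint8); c=max(cv2.findContours(m,0,1)[0],key=cv2.contourArea)[:,0]
    print('  dark',circ(onz(d,c[:,0],c[:,1],.074)))
    m=cv2.inRange(hsv,(100,15,0),(150,255,255))&(w*255).astype(np.uint8); 
    if m.any(): c=max(cv2.findContours(m,0,1)[0],key=cv2.contourArea)[:,0]; (a,b),q=cv2.minEnclosingCircle(c); print('  enclosing seat',onz(d,a,b,.058),a,b,q)
m=cv2.inRange(hsv,(8,90,40),(30,255,255)); m[:235]=0;m[272:]=0;m[:,:195]=0;m[:,245:]=0
n,l,st,ce=cv2.connectedComponentsWithStats(m); print(st[1:],ce[1:])
for c in ce[1:]: print(onz(d,c[0],c[1],.066))
cv2.imwrite('pics/w1c.png',cv2.resize(cv2.cvtColor(I,4)[235:275,190:250],None,fx=10,fy=10,interpolation=cv2.INTER_CUBIC))
E
python3 b.py
```

```text
hob z 0.0499649914123908
m depth top (np.float64(0.5084768489922671), np.float64(0.28445802925602676), np.float64(0.022468761954887503)) [0.50841688 0.28477614 0.07423825] z 0.07430469056778943
  dark (np.float64(0.5080112186096306), np.float64(0.28472146208758514), np.float64(0.017223587456859396))
  enclosing seat [0.50788128 0.28495074 0.058     ] 260.21429443359375 85.21428680419922 26.226158142089844
s depth top (np.float64(0.6492255274092151), np.float64(0.1648502319856592), np.float64(0.01717174961701676)) [0.64920202 0.16500872 0.07392213] z 0.07419388166608407
  dark (np.float64(0.6503208111518456), np.float64(0.16392320790818052), np.float64(0.011096444848943968))
  enclosing seat [0.65067045 0.16298019 0.058     ] 359.9482727050781 215.36207580566406 17.776371002197266
[[205 254   6   7  27]
 [224 267   5   5  22]] [[207.62962963 257.        ]
 [226.27272727 269.13636364]]
[0.47792924 0.07914966 0.066     ]
[0.50264262 0.06720833 0.066     ]
```

View pics/w1c.png

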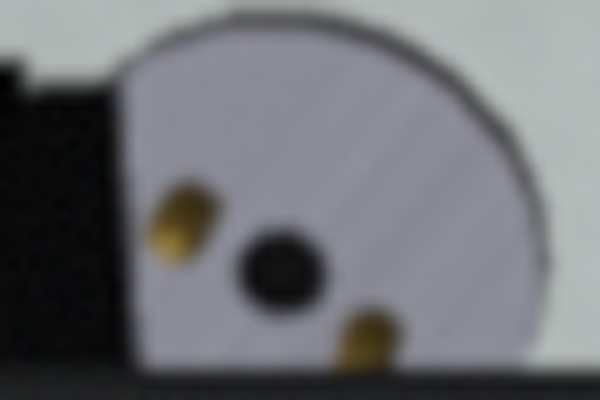

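The crop shows the seat's centre hole at full-image pixel (218.0,262.1). Pin 1's middle is at (208.5,257.0), and pin 2 is partly hidden by the rod.

Run:
```python
from h import *
d=np.load('last_wrist.npy',allow_pickle=True).item()
c=onz(d,218.,262.1,.058); t=onz(d,207.6,258.8,.069); b=onz(d,209.6,254.8,.060)
for q in(t,b): v=q-c; print(c,q,np.hypot(v[0],v[1]),np.degrees(np.arctan2(v[1],v[0])))
D=np.load('last_top.npy',allow_pickle=True).item()
hsv=cv2.cvtColor(D['image'],cv2.COLOR_RGB2HSV); m=cv2.inRange(hsv,(5,50,40),(30,255,255)); m[:220]=0;m[255:]=0;m[:,:215]=0;m[:,248:]=0
n,l,s,ce=cv2.connectedComponentsWithStats(m); P=[onz(D,*x,.068) for x in ce[1:]]; print(s[1:],P); v=P[0]-P[1]; print(np.hypot(*v[:2]),np.degrees(np.arctan2(v[1],v[0])))
go(.555,-.40,.25,100)
```

```text
[0.49028962 0.07081238 0.058     ] [0.47868604 0.07822339 0.069     ] 0.013768305626711327 147.43432989738756
[0.49028962 0.07081238 0.058     ] [0.47897228 0.0796712  0.06      ] 0.014372232189124961 141.94741068330356
[[232 232   2   2   4]
 [227 242   2   2   4]] [array([0.49975913, 0.06526873, 0.068     ]), array([0.474219  , 0.07760238, 0.068     ])]
0.028362250137296235 -25.776482825552268
row [-565.4  -98.5   -1. ] [-0.  -0.   0.6] from yaw 100.6 t 1.7
```

```bash
python3 -m jog '[[[-620,-110,60,0,0,0,87],[-620,-110,60,0,0,0,87],[-620,-110,60,0,0,0,87],[-620,-110,60,0,0,0,87],[-620,-110,60,0,0,0,87],[-620,-110,60,0,0,0,87],[-620,-110,60,0,0,0,87],[-620,-110,60,0,0,0,87],[-620,-110,60,0,0,0,87],[-620,-110,60,0,0,0,87]]]'>/dev/null
python3 -m jog '[[[-120,-20,20,0,0,0,87],[-120,-20,20,0,0,0,87],[-120,-20,20,0,0,0,87],[-120,-20,20,0,0,0,87],[-120,-20,20,0,0,0,87]]]'
python3 -c "
from h import *
go(.567,-.388,.15,100); d=shot('wrist','w2.png')"
```

```text
time: 3.2
position: [0.5548, -0.4459, 0.1815]
tool_rot: [-2.009, -2.414, -0.002]
ft_force: [0.8, 0.4, 0.6]
grip_width: 1.001
grip_force: 0.0
row [54.6 22.5 31.6] [-0.  -0.1  0.5] from yaw 100.5 t 3.2
```

View pics/w2.png

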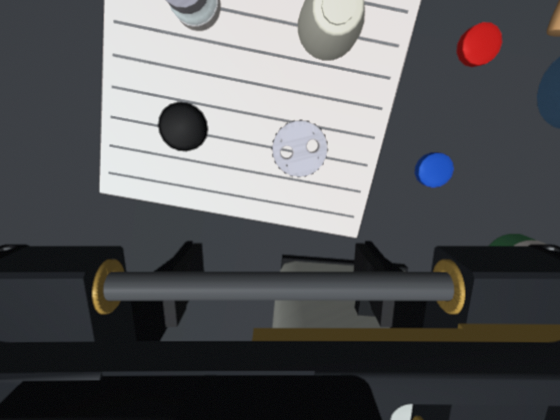

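The crown is at (300,149) with holes at (287,153) and (313,145). The medium cap is at (184,127), and the jar and cup stand clear of both.

```bash
cat > c.py <<'E'
from h import *
d=np.load('last_wrist.npy',allow_pickle=True).item(); I=d['image']; hsv=cv2.cvtColor(I,cv2.COLOR_RGB2HSV); Z=pts(d)
def ell(m,z):
    c=max(cv2.findContours(m,0,1)[0],key=cv2.contourArea); c=cv2.convexHull(c)[:,0]; return circ(onz(d,c[:,0],c[:,1],z))
w=np.zeros((420,560),np.uint8); w[112:186,263:338]=1
m=w*((hsv[...,1]>18)).astype(np.uint8); m=cv2.morphologyEx(m,cv2.MORPH_OPEN,np.ones((3,3),np.uint8)); print('crown col',ell(m,.022))
k=w*((Z[...,2]>.017)).astype(np.uint8); print('crown depth',ell(k,.022),np.median(Z[k>0][:,2]))
w2=np.zeros_like(w); w2[130:168,280:322]=1
h=w2*(hsv[...,1]<14).astype(np.uint8); n,l,s,ce=cv2.connectedComponentsWithStats(h); print(s[1:],ce[1:].round(1))
w=np.zeros_like(w); w[95:160,150:220]=1
k=w*(I.max(2)<90).astype(np.uint8); print('capm',ell(k,.017))
P=[onz(d,*p,.022) for p in((287.,153.5),(313.,145.5))]; v=P[1]-P[0]; print(P,(P[0]+P[1])/2,np.hypot(*v[:2]),np.degrees(np.arctan2(v[1],v[0])))
cv2.imwrite('pics/w2c.png',cv2.resize(I[112:186,263:338,::-1],None,fx=8,fy=8,interpolation=cv2.INTER_CUBIC))
E
python3 c.py
```

```text
crown col (np.float64(0.5606179755728592), np.float64(-0.375510173546781), np.float64(0.010734547988533218))
crown depth (np.float64(0.5670759095424789), np.float64(-0.39067078019302404), np.float64(0.02918180908120654)) 0.0219301008807658
[[320 130   2   2   3]
 [281 139   1   2   2]
 [306 138  15  15 167]
 [280 145  14  15 163]
 [286 165   1   1   1]
 [319 165   3   3   6]] [[320.7 130.3]
 [281.  139.5]
 [312.7 145.5]
 [286.4 151.9]
 [286.  165. ]
 [320.3 166.3]]
capm (np.float64(0.4446027088979014), np.float64(-0.391180384601467), np.float64(0.02445034408648286))
[array([ 0.5555108 , -0.39806762,  0.022     ]), array([ 0.58040136, -0.38519739,  0.022     ])] [ 0.56795608 -0.3916325   0.022     ] 0.028021106378698306 27.342239868652165
```

View pics/w2c.png

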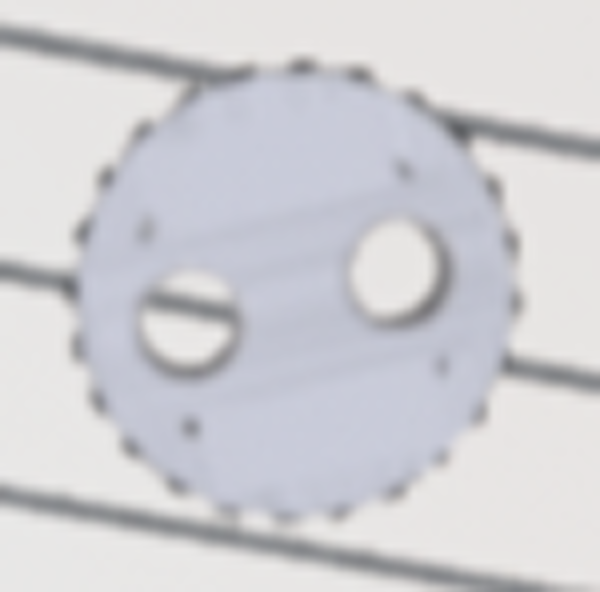

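The crop shows the hole centres at full-image (286.6,152.5) and (312.9,145.9), so the hole axis is about 25°. Crown centre is (0.5675,−0.391). Next I'll descend on it.

```bash
python3 -c "
from h import *
go(.5675,-.391,.011,100.5)"
```

```text
row [ 50.5  21.5 171.1] [ 0.1 -0.1  0.1] from yaw 100.6 t 3.2
```

```bash
python3 -m jog '[[[40,20,20,0,0,0,87],[50.5,21.5,60,0,0,0,87],[50.5,21.5,100,0,0,0,87],[50.5,21.5,135,0,0,0,87],[50.5,21.5,155,0,0,0,87],[50.5,21.5,165,0,0,0,87],[50.5,21.5,171,0,0,0,87],[50.5,21.5,171,0,0,0,87],[50.5,21.5,171,0,0,0,87]]]'
python3 -c "
from h import *
go(.5675,-.391,.011,100.5)"
```

```text
time: 4.15
position: [0.5671, -0.3941, 0.0128]
tool_rot: [2.009, 2.412, 0.001]
ft_force: [-0.9, -1.0, 0.3]
grip_width: 0.996
grip_force: 0.0
row [2.9 1.  1.8] [ 0.1  0.1 -0.1] from yaw 100.4 t 4.2
```

```bash
python3 -m jog '[[[3,1,2,0,0,0,87],[3,1,2,0,0,0,60],[3,1,2,0,0,0,45],[3,1,2,0,0,0,45],[3,1,2,0,0,0,45],[3,1,2,0,0,0,45],[3,1,2,0,0,0,45],[3,1,2,0,0,0,45]]]' 30
python3 -m jog '[[[0,0,-20,0,0,0,45],[0,0,-60,0,0,0,45],[0,0,-100,0,0,0,45],[0,0,-140,0,0,0,45],[0,0,-180,0,0,0,45]]]'
python3 -c "
from h import *
go(.42,.005,.17,45)"
```

```text
time: 4.95
position: [0.5665, -0.3908, 0.0093]
tool_rot: [2.011, 2.413, 0.0]
ft_force: [-0.3, -0.1, -0.3]
grip_width: 0.666
grip_force: 30.0
time: 5.45
position: [0.5661, -0.3905, 0.1904]
tool_rot: [-2.011, -2.413, -0.0]
ft_force: [0.2, 0.8, -2.6]
grip_width: 0.661
grip_force: 30.0
row [415.3 -72.4  20.7] [-0.  -0.  55.4] from yaw 100.4 t 5.5
```

```bash
python3 -m jog '[[[410,-90,15,0,0,55.5,45],[410,-90,15,0,0,55.5,45],[410,-90,15,0,0,55.5,45],[410,-90,15,0,0,55.5,45],[410,-90,15,0,0,55.5,45],[410,-90,15,0,0,55.5,45],[410,-90,15,0,0,55.5,45],[410,-90,15,0,0,55.5,45],[410,-90,15,0,0,55.5,45],[410,-90,15,0,0,55.5,45]]]'
python3 -m jog '[[[0,0,0,0,0,0,45],[0,0,0,0,0,0,45],[0,0,0,0,0,0,45]]]'
python3 -c "
from h import *
go(.44,.02,.18,45);shot('wrist','w3.png')"
```

```text
time: 6.45
position: [0.4018, -0.0003, 0.1738]
tool_rot: [-2.9, -1.204, -0.0]
ft_force: [0.9, 0.5, -0.3]
grip_width: 0.662
grip_force: 30.0
time: 6.75
position: [0.4044, -0.0049, 0.1743]
tool_rot: [2.905, 1.196, 0.0]
ft_force: [-0.1, -0.3, -1.7]
grip_width: 0.66
grip_force: 30.0
row [42.8  7.4 -5.7] [ 0.  -0.  -0.2] from yaw 44.8 t 6.8
```

View pics/w3.png

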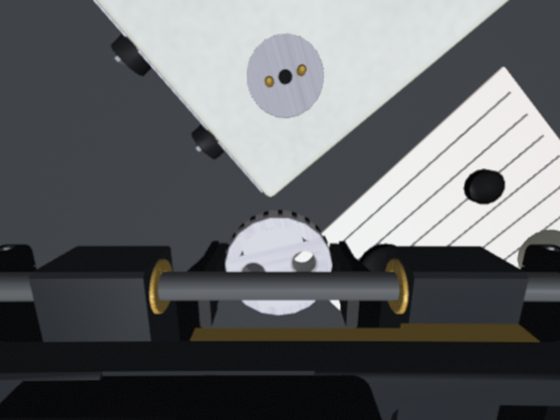

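The wrist view shows the seat at (285,76) with pins at (269,81) and (302,70). The held crown is at (279,265), with holes near (255,268) and (303,258), partly behind the rod.

```bash
cat > e.py <<'E'
from h import *
d=np.load('last_wrist.npy',allow_pickle=True).item(); I=d['image']; hsv=cv2.cvtColor(I,cv2.COLOR_RGB2HSV); s=ctrl.get_state(); p=s['position']; Rt=R.from_rotvec(s['tool_rot']).as_matrix()
def cc(m): 
    n,l,st,ce=cv2.connectedComponentsWithStats(m.astype(np.uint8)); return [(st[i,4],ce[i]) for i in range(1,n) if st[i,4]>20]
w=np.zeros((420,560),bool); w[50:105,260:312]=1
pins=[]
for a,c in cc(w&(hsv[...,0]<32)&(hsv[...,0]>8)&(hsv[...,1]>80)): q=onz(d,*c,.068); pins.append(q); print('pin',a,c,q)
v=pins[0]-pins[1]; print('mid',(pins[0]+pins[1])/2,np.hypot(*v[:2]),np.degrees(np.arctan2(v[1],v[0])))
for a,c in cc(w&(I.max(2)<70)): print('hole',a,c,onz(d,*c,.058))
w[:]=0; w[25:125,235:335]=1; m=(w&(hsv[...,0]>105)&(hsv[...,1]>15)).astype(np.uint8); c=cv2.convexHull(max(cv2.findContours(m,0,1)[0],key=cv2.contourArea))[:,0]; print('seat',circ(onz(d,c[:,0],c[:,1],.058)))
zt=p[2]+.0127
Z=pts(d); w[:]=0; w[212:271,215:345]=1
m=(w&(np.abs(Z[...,2]-zt)<.006)&(I.max(2)>100)).astype(np.uint8); c=max(cv2.findContours(m,0,1)[0],key=cv2.contourArea)[:,0]; print('n',len(c),c.min(0),c.max(0),'ztop',np.median(Z[m>0][:,2]),zt)
c=c[(c[:,1]<250)&((c[:,1]<235)|True)]; P=onz(d,c[:,0],c[:,1],zt); x,y,r=circ(P); print('crown',x,y,r,'in tool',Rt.T@(np.array([x,y,zt])-p))
for c in cc(w&(hsv[...,1]<200)&(m==0)&(Z[...,2]<zt-.008)&(Z[...,2]>0)): print(c)
cv2.imwrite('pics/w3c.png',cv2.resize(I[205:320,215:345,::-1],None,fx=5,fy=5,interpolation=cv2.INTER_CUBIC))
E
python3 e.py
```

```text
pin 73 [301.02739726  69.78082192] [0.50139245 0.06461038 0.068     ]
pin 65 [268.70769231  81.24615385] [0.47684708 0.07719162 0.068     ]
mid [0.48911977 0.070901   0.068     ] 0.02758193151532436 -27.138349212071436
hole 133 [284.7443609   76.27819549] [0.48992997 0.07147149 0.058     ]
seat (np.float64(0.48967139293019263), np.float64(0.07114320216139983), np.float64(0.03204368587285845))
n 310 [225 217] [332 270] ztop 0.1871142422468151 0.1869744730008737
crown 0.4046490294348008 -0.005757181971727449 0.029035171655482313 in tool [-0.00037534  0.00074843 -0.01269986]
(np.int32(487), array([230.92607803, 225.48459959]))
(np.int32(763), array([329.44429882, 227.33682831]))
(np.int32(284), array([303.24295775, 258.9471831 ]))
(np.int32(83), array([252.79518072, 267.5060241 ]))
```

View pics/w3c.png

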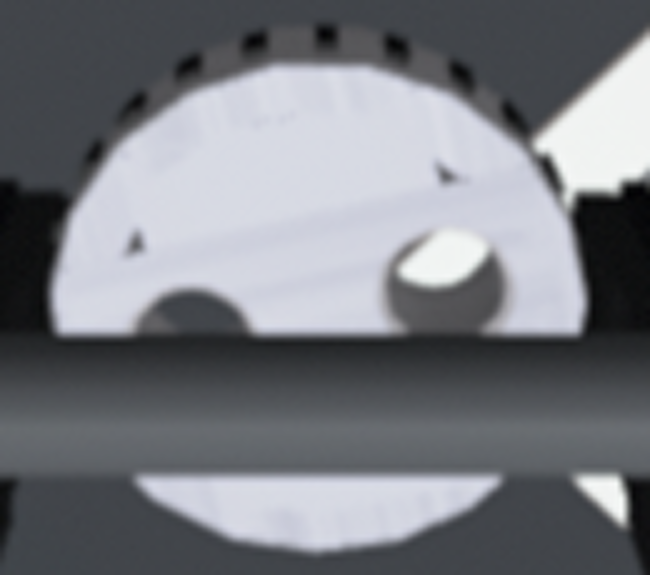

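The crop puts the crown's holes at about (304,262) and (253.4,273.8) in full-image pixels.

Run:
```python
from h import *
d=np.load('last_wrist.npy',allow_pickle=True).item()
a=onz(d,304.,262.,.187);b=onz(d,253.4,273.8,.187);v=a-b;an=np.degrees(np.arctan2(v[1],v[0]));print((a+b)/2,np.hypot(*v[:2]),an)
go(.4894,.0710,.085,44.8-27.1-an)
```

```text
[ 0.40489546 -0.0053942   0.187     ] 0.027995571312215396 -30.95125994393126
row [113.8   5.9  89.3] [ 0.  -0.  -3.9] from yaw 44.7 t 6.8
```

```bash
python3 -m jog '[[[40,2,0,0,0,-3.8,45],[80,4,0,0,0,-3.8,45],[114,5.5,20,0,0,-3.8,45],[114,5.5,50,0,0,-3.8,45],[114,5.5,75,0,0,-3.8,45],[114,5.5,86,0,0,-3.8,45],[114,5.5,86,0,0,-3.8,45],[114,5.5,86,0,0,-3.8,45],[114,5.5,86,0,0,-3.8,45]]]'
python3 -c "
from h import *
go(.4894,.071,.0625,48.6)"
```

```text
time: 7.7
position: [0.4899, 0.0729, 0.0898]
tool_rot: [2.863, 1.294, 0.005]
ft_force: [0.8, 0.5, -1.4]
grip_width: 0.665
grip_force: 30.0
row [-1.8  0.9 27.3] [ 0.1 -0.2  0.1] from yaw 48.7 t 7.7
```

```bash
python3 -m jog '[[[-1.5,0.5,5,0,0,0,45],[-1.5,0.5,9,0,0,0,45],[-1.5,0.5,13,0,0,0,45],[-1.5,0.5,16,0,0,0,45],[-1.5,0.5,19,0,0,0,45],[-1.5,0.5,22,0,0,0,45],[-1.5,0.5,24.5,0,0,0,45],[-1.5,0.5,26,0,0,0,45],[-1.5,0.5,26,0,0,0,45]]]'
python3 -c "
from h import *
go(.4894,.071,.0625,48.6)"
```

```text
time: 8.6
position: [0.4879, 0.0714, 0.062]
tool_rot: [2.862, 1.295, -0.001]
ft_force: [0.1, 0.1, -0.6]
grip_width: 0.665
grip_force: 30.0
row [ 0.7  1.4 -0.5] [-0.   0.   0.1] from yaw 48.7 t 8.6
```

```bash
python3 -m jog '[[[0,0,0.5,0,0,0,60],[0,0,0.5,0,0,0,70],[0,0,0.5,0,0,0,74],[0,0,0.5,0,0,0,74],[0,0,0.5,0,0,0,74],[0,0,-20,0,0,0,74],[0,0,-60,0,0,0,80],[-30,0,-100,0,0,0,87],[-70,0,-110,0,0,0,87],[-90,0,-110,0,0,0,87]]]'
python3 -m jog '[[[0,0,0,0,0,0,87],[0,0,0,0,0,0,87]]]'
python3 - <<'E'
from h import *
d=shot('wrist','w4.png'); I=d['image']; Z=pts(d)
f,M,t=cam(d); q=M@np.array([.4894,.071,.074])+t; u,v=int(q[0]/q[2]*f+d['cx']),int(q[1]/q[2]*f+d['cy']); print(u,v)
w=np.zeros((420,560),bool); w[max(0,v-60):v+60,u-60:u+60]=1
k=(w&(Z[...,2]>.066)&(Z[...,2]<.1)).astype(np.uint8); c=cv2.convexHull(max(cv2.findContours(k,0,1)[0],key=cv2.contourArea))[:,0]; print('crown',circ(onz(d,c[:,0],c[:,1],.074)),'z',np.percentile(Z[k>0][:,2],[5,50,95]))
cr=Z[k>0]; A=np.c_[cr[:,:2],np.ones(len(cr))]; print('tilt',np.linalg.lstsq(A,cr[:,2],rcond=None)[0])
go(.4289,-.1528,.15,90)
E
```

```text
time: 9.6
position: [0.4286, 0.0018, 0.1744]
tool_rot: [-2.863, -1.292, -0.006]
ft_force: [0.7, 0.6, -0.2]
grip_width: 0.989
grip_force: 0.0
time: 9.8
position: [0.4289, 0.0043, 0.1725]
tool_rot: [-2.862, -1.294, -0.003]
ft_force: [0.8, -0.6, 0.2]
grip_width: 0.998
grip_force: 0.0
279 105
crown (np.float64(0.48848694709831525), np.float64(0.07084590870645904), np.float64(0.029023799347474715)) z [0.07030471 0.07394461 0.07514787]
tilt [-0.00030655  0.00213805  0.07364909]
row [-118.4  103.8   22.2] [  0.   -0.  -41.3] from yaw 48.7 t 9.8
```

View pics/w4.png

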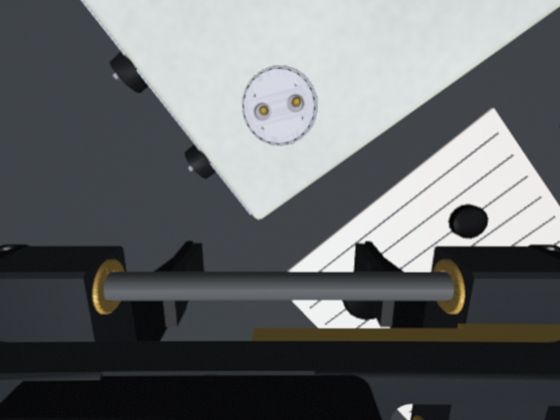

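The crown sits flat and fully down at (280,105), with both pin tips showing in its holes. Top height is 74 mm. Now the large cap.

```bash
python3 -m jog '[[[-175,158,10,0,0,-41,87],[-175,158,10,0,0,-41,87],[-175,158,10,0,0,-41,87],[-175,158,10,0,0,-41,87],[-175,158,10,0,0,-41,87],[-175,158,10,0,0,-41,87],[-175,158,10,0,0,-41,87],[-175,158,10,0,0,-41,87],[-175,158,10,0,0,-41,87]]]'
cat > f.py <<'E'
from h import *
import sys
def cap(x,y,name,zed=.017):
    d=shot('wrist',name); I=d['image']; f,M,t=cam(d); q=M@np.array([x,y,zed])+t; u,v=int(q[0]/q[2]*f+d['cx']),int(q[1]/q[2]*f+d['cy'])
    w=np.zeros((420,560),bool); w[max(0,v-55):v+55,max(0,u-55):u+55]=1; w[240:]=0
    k=(w&(I.max(2)<90)).astype(np.uint8); c=cv2.convexHull(max(cv2.findContours(k,0,1)[0],key=cv2.contourArea))[:,0]
    r=circ(onz(d,c[:,0],c[:,1],zed)); print(u,v,'cap',r,c.min(0),c.max(0)); return r
E
python3 -c "
from f import *
r=cap(.431,-.154,'w5.png'); go(r[0],r[1],.0075)"
```

```text
time: 10.75
position: [0.4324, -0.2304, 0.1619]
tool_rot: [-2.225, -2.217, 0.001]
ft_force: [0.4, 0.5, 0.4]
grip_width: 1.003
grip_force: 0.0
276 123 cap (np.float64(0.43089906473891126), np.float64(-0.15331298160617954), np.float64(0.030125349568071186)) [245  90] [307 155]
row [ 76.9  -1.7 154.5] [-0. -0.  0.] from yaw 89.8 t 10.8
```

```bash
python3 -m jog '[[[40,-1.5,10,0,0,0,87],[77,-1.5,40,0,0,0,87],[77,-1.5,85,0,0,0,87],[77,-1.5,120,0,0,0,87],[77,-1.5,143,0,0,0,87],[77,-1.5,151,0,0,0,87],[77,-1.5,154,0,0,0,87],[77,-1.5,154,0,0,0,87],[77,-1.5,154,0,0,0,87]]]'
python3 -c "
from h import *
go(.4309,-.1533,.0085)"
```

```text
time: 11.7
position: [0.432, -0.1548, 0.0094]
tool_rot: [2.226, 2.215, 0.004]
ft_force: [0.0, 0.9, -0.7]
grip_width: 1.001
grip_force: 0.0
row [ 1.5 -1.1  0.9] [ 0.1 -0.  -0. ] from yaw 89.7 t 11.7
```

```bash
python3 -m jog '[[[1.5,-1,1,0,0,0,80],[1.5,-1,1,0,0,0,65],[1.5,-1,1,0,0,0,50],[1.5,-1,1,0,0,0,50],[1.5,-1,1,0,0,0,50],[1.5,-1,1,0,0,0,50]]]' 30
python3 -m jog '[[[0,0,-30,0,0,0,50],[0,0,-70,0,0,0,50],[20,0,-110,0,0,0,50],[60,20,-130,0,0,0,50],[105,35,-140,0,0,0,50],[150,50,-140,0,0,0,50],[190,57,-140,0,0,0,50],[222,57,-140,0,0,0,50],[222,57,-140,0,0,0,50],[222,57,-140,0,0,0,50]]]'
cat >> f.py <<'E'
def held(rise,name=None):
    d=shot('wrist',name); Z=pts(d); s=ctrl.get_state(); p=s['position']; Rt=R.from_rotvec(s['tool_rot']).as_matrix(); zt=p[2]+rise
    w=np.zeros((420,560),bool); w[195:270,205:360]=1
    T=(Z-p)@Rt
    m=(w&(np.abs(Z[...,2]-zt)<.012)&(T[...,0]>-.04)&(T[...,0]<.05)&(abs(T[...,1])<.04)).astype(np.uint8); P=T[m>0]
    # top-face plane only, its far edge per column
    tp=P[np.abs(P[:,2]+rise+.003)<.0025]; print('held',len(P),'top z rel tcp',np.percentile(-P[:,2],[5,50,95]).round(4),'fwd max',P[:,0].max().round(4),'y range',P[:,1].min().round(4),P[:,1].max().round(4),'near y=0 fwd',P[np.abs(P[:,1])<.006][:,0].max().round(4))
    return d
E
python3 -c "
from f import *
held(.0085,'w6.png'); go(.489,.071,.078)"
```

```text
time: 12.3
position: [0.4299, -0.1534, 0.0074]
tool_rot: [2.227, 2.215, 0.001]
ft_force: [-0.5, 0.7, 2.1]
grip_width: 0.703
grip_force: 30.0
time: 13.3
position: [0.4873, 0.0685, 0.1466]
tool_rot: [2.225, 2.217, -0.003]
ft_force: [0.1, -1.7, -2.5]
grip_width: 0.701
grip_force: 30.0
held 6478 top z rel tcp [0.0047 0.0121 0.0137] fwd max 0.0323 y range -0.0391 0.0397 near y=0 fwd 0.0323
row [ 3.7  1.6 68.7] [-0.1  0.1 -0. ] from yaw 89.7 t 13.3
```

View pics/w6.png

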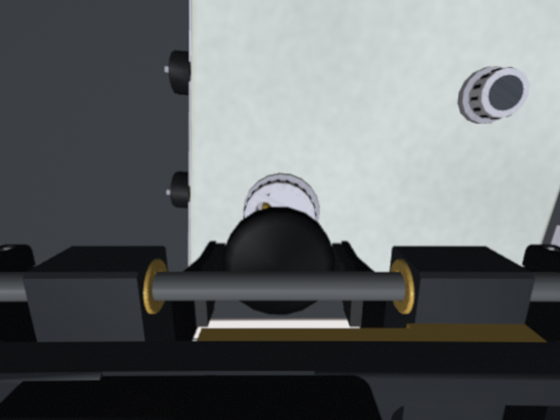

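The large cap is held level at (279,260), about 1 mm forward of tool centre, and the crown is visible beyond it at (282,190). Lowering.

```bash
python3 -m jog '[[[3,1.5,20,0,0,0,50],[3,1.5,45,0,0,0,50],[3,1.5,60,0,0,0,50],[3,1.5,64,0,0,0,50],[3,1.5,64,0,0,0,50],[3,1.5,64,0,0,0,50]]]'
python3 -c "
from h import *
go(.489,.070,.076)"
```

```text
time: 13.95
position: [0.4901, 0.0708, 0.0841]
tool_rot: [2.228, 2.214, 0.002]
ft_force: [0.4, 0.3, -1.7]
grip_width: 0.699
grip_force: 30.0
row [-0.8 -1.1  8.1] [ 0.1 -0.  -0. ] from yaw 89.6 t 13.9
```

```bash
python3 -m jog '[[[-0.5,-1,4,0,0,0,50],[-0.5,-1,7,0,0,0,50],[-0.5,-1,8.5,0,0,0,50],[-0.5,-1,8.5,0,0,0,50],[-0.5,-1,8.5,0,0,0,64],[-0.5,-1,8.5,0,0,0,70],[-0.5,-1,8.5,0,0,0,75],[-0.5,-1,8.5,0,0,0,75],[-0.5,-1,8.5,0,0,0,75]]]'
python3 -m jog '[[[0,0,-20,0,0,0,75],[0,0,-50,0,0,0,80],[-30,0,-80,0,0,0,87],[-75,0,-85,0,0,0,87],[-75,0,-85,0,0,0,87],[-75,0,-85,0,0,0,87]]]'
cat >> f.py <<'E'
def placed(x,y,z,name=None):
    d=shot('wrist',name); Z=pts(d); w=(np.hypot(Z[...,0]-x,Z[...,1]-y)<.06)&(Z[...,2]>z-.004)&(Z[...,2]<z+.02); w[240:]=0
    k=w.astype(np.uint8); c=cv2.convexHull(max(cv2.findContours(k,0,1)[0],key=cv2.contourArea))[:,0]; P=Z[k>0]
    print('placed',np.round(circ(onz(d,c[:,0],c[:,1],z-.003)),4),'z',np.percentile(P[:,2],[5,50,95]).round(4),c.min(0),c.max(0))
E
python3 -c "
from f import *
placed(.489,.071,.088,'w7.png'); go(.5675,-.24,.15,90)"
```

```text
time: 14.85
position: [0.4885, 0.0708, 0.0747]
tool_rot: [2.227, 2.216, 0.0]
ft_force: [0.5, 0.5, 0.5]
grip_width: 0.853
grip_force: 0.0
time: 15.45
position: [0.488, -0.0051, 0.1599]
tool_rot: [-2.23, -2.212, -0.002]
ft_force: [-0.3, 1.1, -0.6]
grip_width: 0.997
grip_force: 0.0
placed [0.4888 0.071  0.0306] z [0.0857 0.0878 0.0891] [237  79] [319 163]
row [-235.7   81.1    9.3] [-0.  -0.  -0.3] from yaw 89.7 t 15.5
```

View pics/w7.png

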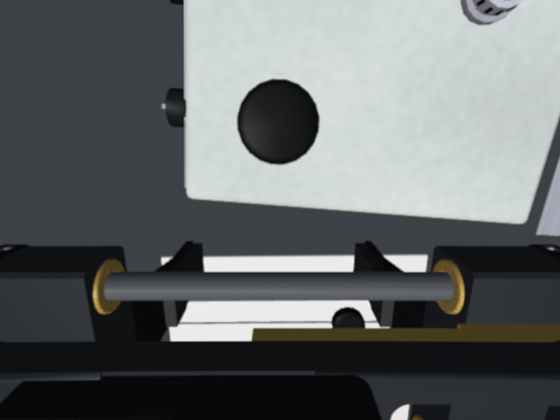

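The large cap lies flat and centred at (278,122), measured at (0.4888,0.0710) with its top at 88 mm. Next the small cap.

```bash
python3 -m jog '[[[-235,81,5,0,0,0,87],[-235,81,5,0,0,0,87],[-235,81,5,0,0,0,87],[-235,81,5,0,0,0,87],[-235,81,5,0,0,0,87],[-235,81,5,0,0,0,87],[-235,81,5,0,0,0,87],[-235,81,5,0,0,0,87]]]'
python3 -c "
from f import *
r=cap(.568,-.153,'w8.png'); go(r[0],r[1],.0085)"
```

```text
time: 16.3
position: [0.5681, -0.2371, 0.1538]
tool_rot: [-2.223, -2.217, -0.0]
ft_force: [0.7, 1.1, 0.6]
grip_width: 0.999
grip_force: 0.0
277 115 cap (np.float64(0.5685479148705747), np.float64(-0.15351221587556588), np.float64(0.01808904186020882)) [259  95] [298 135]
row [ 82.8   0.2 145.8] [-0.  -0.1  0. ] from yaw 89.9 t 16.4
```

```bash
python3 -m jog '[[[45,0,0,0,0,0,70],[83,0,30,0,0,0,60],[83,0,75,0,0,0,60],[83,0,110,0,0,0,60],[83,0,133,0,0,0,60],[83,0,142,0,0,0,60],[83,0,145.5,0,0,0,60],[83,0,145.5,0,0,0,60],[83,0,145.5,0,0,0,60]]]'
python3 -c "
from h import *
go(.5685,-.1535,.008)"
```

```text
time: 17.25
position: [0.5694, -0.1565, 0.0107]
tool_rot: [2.225, 2.215, 0.003]
ft_force: [-0.4, 0.2, -0.2]
grip_width: 0.687
grip_force: 0.0
row [ 3.  -0.9  2.7] [ 0.1 -0.  -0. ] from yaw 89.7 t 17.2
```

```bash
python3 -m jog '[[[3,-1,2,0,0,0,60],[3,-1,2,0,0,0,45],[3,-1,2,0,0,0,30],[3,-1,2,0,0,0,30],[3,-1,2,0,0,0,30],[3,-1,2,0,0,0,30]]]' 30
python3 -m jog '[[[0,0,-30,0,0,0,30],[0,0,-75,0,0,0,30],[20,0,-120,0,0,0,30],[317,81,-135,0,0,0,30],[317,81,-135,0,0,0,30],[317,81,-135,0,0,0,30],[317,81,-135,0,0,0,30],[317,81,-135,0,0,0,30],[317,81,-135,0,0,0,30],[317,81,-135,0,0,0,30]]]'
python3 -m jog '[[[0,0,0,0,0,0,30],[0,0,0,0,0,0,30]]]' >/dev/null
python3 -c "
from f import *
held(.0085); go(.65,.164,.0775)"
```

```text
time: 17.85
position: [0.5673, -0.1537, 0.0074]
tool_rot: [2.227, 2.215, 0.0]
ft_force: [0.3, 0.3, 1.0]
grip_width: 0.419
grip_force: 30.0
time: 18.85
position: [0.65, 0.1731, 0.1412]
tool_rot: [-2.213, -2.226, -0.004]
ft_force: [-0.6, 0.2, -0.2]
grip_width: 0.418
grip_force: 30.0
held 3099 top z rel tcp [0.0024 0.0117 0.0162] fwd max 0.0205 y range -0.0268 0.0275 near y=0 fwd 0.0205
row [ 4.   0.3 64.7] [-0.   0.1 -0. ] from yaw 89.5 t 19.1
```

```bash
python3 -m jog '[[[3.5,0.5,20,0,0,0,30],[3.5,0.5,42,0,0,0,30],[3.5,0.5,55,0,0,0,30],[3.5,0.5,59,0,0,0,30],[3.5,0.5,59,0,0,0,30],[3.5,0.5,59,0,0,0,30]]]'
python3 -c "
from h import *
go(.65,.1635,.0755)"
```

```text
time: 19.7
position: [0.6511, 0.1659, 0.0843]
tool_rot: [2.228, 2.214, 0.002]
ft_force: [0.3, -0.0, -0.0]
grip_width: 0.418
grip_force: 30.0
row [-2.4 -1.1  8.8] [ 0.1 -0.  -0. ] from yaw 89.6 t 19.7
```

```bash
python3 -m jog '[[[-2,-1,4,0,0,0,30],[-2,-1,7,0,0,0,30],[-2,-1,9,0,0,0,30],[-2,-1,9,0,0,0,30],[-2,-1,9,0,0,0,40],[-2,-1,9,0,0,0,48],[-2,-1,9,0,0,0,55],[-2,-1,9,0,0,0,55],[-2,-1,9,0,0,0,55]]]'
python3 -m jog '[[[0,0,-20,0,0,0,55],[0,0,-50,0,0,0,70],[-30,0,-80,0,0,0,87],[-75,0,-85,0,0,0,87],[-75,0,-85,0,0,0,87],[-75,0,-85,0,0,0,87]]]'
python3 -c "
from f import *
placed(.65,.164,.088,'w9.png'); go(.445,-.472,.15,90)"
```

```text
time: 20.6
position: [0.6493, 0.1645, 0.0741]
tool_rot: [-2.227, -2.216, 0.0]
ft_force: [0.4, -0.4, -0.5]
grip_width: 0.626
grip_force: 0.0
time: 21.2
position: [0.6491, 0.0875, 0.1598]
tool_rot: [2.231, 2.211, 0.002]
ft_force: [0.5, 1.4, 0.2]
grip_width: 0.969
grip_force: 0.0
placed [0.6499 0.1645 0.0186] z [0.0853 0.0875 0.089 ] [253  95] [303 146]
row [-562.9 -200.5    8.5] [-0.  -0.1 -0.3] from yaw 89.7 t 21.2
```

View pics/w9.png

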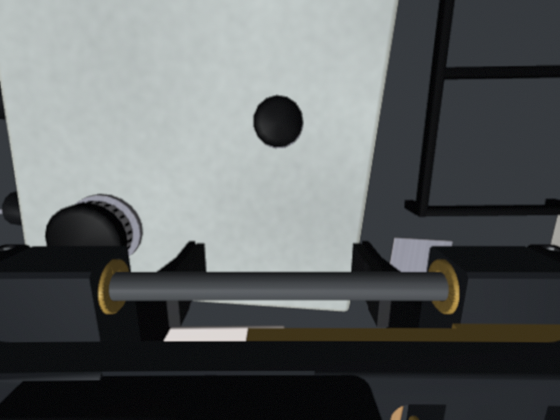

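The small cap lies flat and centred at (278,121), measured at (0.650,0.1645). The large cap at (90,235) shows parallax only, and I'll recheck it at the end. Now the medium cap.

```bash
python3 -m jog '[[[-563,-200,8,0,0,0,87],[-563,-200,8,0,0,0,87],[-563,-200,8,0,0,0,87],[-563,-200,8,0,0,0,87],[-563,-200,8,0,0,0,87],[-563,-200,8,0,0,0,87],[-563,-200,8,0,0,0,87],[-563,-200,8,0,0,0,87],[-563,-200,8,0,0,0,87],[-563,-200,8,0,0,0,87]]]'
python3 -c "
from h import *
go(.445,-.472,.15,90)"
```

```text
time: 22.25
position: [0.4799, -0.3805, 0.1518]
tool_rot: [-2.223, -2.219, -0.001]
ft_force: [1.1, -0.3, 0.2]
grip_width: 1.0
grip_force: 0.0
row [-91.6 -34.7   1.7] [ 0.  -0.1 -0.1] from yaw 89.9 t 22.2
```

```bash
python3 -m jog '[[[-80,-30,0,0,0,0,87],[-80,-30,0,0,0,0,87],[-80,-30,0,0,0,0,87],[-80,-30,0,0,0,0,87]]]'
python3 -c "
from f import *
r=cap(.4446,-.3912,'w10.png'); go(r[0],r[1],.0085)"
```

```text
time: 22.65
position: [0.4491, -0.4602, 0.1516]
tool_rot: [-2.227, -2.214, -0.0]
ft_force: [0.5, 1.6, 0.7]
grip_width: 1.0
grip_force: 0.0
272 131 cap (np.float64(0.44358286167251537), np.float64(-0.39139162827216883), np.float64(0.02400121070997329)) [246 105] [297 157]
row [ 67.3  -6.7 143.2] [-0.  -0.1  0. ] from yaw 89.8 t 22.7
```

```bash
python3 -m jog '[[[40,-5,0,0,0,0,75],[68,-6,30,0,0,0,70],[68,-6,75,0,0,0,70],[68,-6,110,0,0,0,70],[68,-6,133,0,0,0,70],[68,-6,140,0,0,0,70],[68,-6,143,0,0,0,70],[68,-6,143,0,0,0,70],[68,-6,143,0,0,0,70]]]'
python3 -c "
from h import *
go(.444,-.3913,.008)"
```

```text
time: 23.6
position: [0.4442, -0.393, 0.0109]
tool_rot: [2.225, 2.215, 0.001]
ft_force: [-0.7, -0.1, -0.5]
grip_width: 0.807
grip_force: 0.0
row [ 1.7 -0.3  2.9] [0.1 0.1 0. ] from yaw 89.7 t 23.6
```

```bash
python3 -m jog '[[[2,0,2.5,0,0,0,70],[2,0,2.5,0,0,0,55],[2,0,2.5,0,0,0,40],[2,0,2.5,0,0,0,40],[2,0,2.5,0,0,0,40],[2,0,2.5,0,0,0,40]]]' 30
python3 -m jog '[[[0,0,-30,0,0,0,40],[0,0,-75,0,0,0,40],[20,0,-120,0,0,0,40],[676,64,-145,0,0,0,40],[676,64,-145,0,0,0,40],[676,64,-145,0,0,0,40],[676,64,-145,0,0,0,40],[676,64,-145,0,0,0,40],[676,64,-145,0,0,0,40],[676,64,-145,0,0,0,40]]]'
python3 -c "
from h import *
go(.508,.2845,.15)"
```

```text
time: 24.2
position: [0.4431, -0.3907, 0.0071]
tool_rot: [2.227, 2.215, 0.0]
ft_force: [-0.5, 0.8, 1.5]
grip_width: 0.559
grip_force: 30.0
time: 25.2
position: [0.4787, -0.0204, 0.1406]
tool_rot: [-2.227, -2.215, -0.003]
ft_force: [1.3, 0.2, -0.5]
grip_width: 0.559
grip_force: 30.0
row [305.1  27.7  -8.8] [ 0.1 -0.1 -0. ] from yaw 89.7 t 25.2
```

```bash
python3 -m jog '[[[300,30,-8,0,0,0,40],[300,30,-8,0,0,0,40],[300,30,-8,0,0,0,40],[300,30,-8,0,0,0,40],[300,30,-8,0,0,0,40],[300,30,-8,0,0,0,40],[300,30,-8,0,0,0,40],[300,30,-8,0,0,0,40],[300,30,-8,0,0,0,40]]]'
python3 -c "
from f import *
held(.0085); go(.508,.2845,.084)"
```

```text
time: 26.1
position: [0.5107, 0.2753, 0.148]
tool_rot: [2.229, 2.213, -0.002]
ft_force: [0.4, -0.5, -0.9]
grip_width: 0.556
grip_force: 30.0
held 4445 top z rel tcp [0.0034 0.0122 0.0148] fwd max 0.0247 y range -0.0328 0.0336 near y=0 fwd 0.0247
row [ 9.5 -2.9 64.2] [-0.  0. -0.] from yaw 89.5 t 26.1
```

```bash
python3 -m jog '[[[10,-2.5,20,0,0,0,40],[10,-2.5,42,0,0,0,40],[10,-2.5,58,0,0,0,40],[10,-2.5,64,0,0,0,40],[10,-2.5,64,0,0,0,40],[10,-2.5,64,0,0,0,40]]]'
python3 -c "
from h import *
go(.508,.2857,.0752)"
```

```text
time: 26.75
position: [0.5089, 0.2869, 0.0851]
tool_rot: [2.228, 2.214, 0.002]
ft_force: [0.6, 0.0, -1.3]
grip_width: 0.559
grip_force: 30.0
row [-1.2 -0.9  9.9] [ 0.1 -0.  -0. ] from yaw 89.6 t 26.8
```

```bash
python3 -m jog '[[[-1,-0.5,4,0,0,0,40],[-1,-0.5,7,0,0,0,40],[-1,-0.5,9.5,0,0,0,40],[-1,-0.5,9.5,0,0,0,40],[-1,-0.5,9.5,0,0,0,52],[-1,-0.5,9.5,0,0,0,60],[-1,-0.5,9.5,0,0,0,66],[-1,-0.5,9.5,0,0,0,66],[-1,-0.5,9.5,0,0,0,66]]]'
python3 -m jog '[[[0,0,-20,0,0,0,66],[0,0,-50,0,0,0,75],[-30,0,-80,0,0,0,87],[-75,0,-85,0,0,0,87],[-75,0,-85,0,0,0,87],[-75,0,-85,0,0,0,87]]]'
python3 -c "
from f import *
placed(.508,.2847,.088,'w11.png'); s=ctrl.get_state(); print(s['position'])"
```

```text
time: 27.65
position: [0.5076, 0.2862, 0.0748]
tool_rot: [2.227, 2.216, 0.0]
ft_force: [-0.2, -0.4, 0.0]
grip_width: 0.749
grip_force: 0.0
time: 28.25
position: [0.5075, 0.2101, 0.1603]
tool_rot: [-2.23, -2.212, -0.002]
ft_force: [-0.0, -0.1, -0.4]
grip_width: 0.991
grip_force: 0.0
placed [0.5082 0.2854 0.0246] z [0.0856 0.0877 0.089 ] [245  89] [310 157]
[0.5070781  0.21148728 0.15984247]
```

```bash
python3 -m jog '[[[-100,0,-60,0,0,0,87],[-200,0,-120,0,0,0,87],[-300,0,-120,0,0,0,87],[-300,0,-120,0,0,0,87],[-300,0,-120,0,0,0,87],[-300,0,-120,0,0,0,87],[-300,0,-120,0,0,0,87],[-300,0,-120,0,0,0,87],[-300,0,-120,0,0,0,87]]]'
python3 - <<'E'
from f import *
placed(.489,.071,.088); placed(.65,.164,.088); placed(.508,.2847,.088)
d=shot('scene'); cv2.imwrite('pics/s1.png',d['image'][:,:,::-1])
E
```

```text
time: 29.2
position: [0.5059, -0.0875, 0.2796]
tool_rot: [-2.226, -2.216, -0.0]
ft_force: [0.1, 0.3, -0.3]
grip_width: 1.0
grip_force: 0.0
placed [0.489  0.0708 0.0307] z [0.0856 0.0878 0.0893] [233  10] [290  75]Traceback (most recent call last):
  File "<stdin>", line 2, in <module>
  File "f.py", line 18, in placed
    k=w.astype(np.uint8); c=cv2.convexHull(max(cv2.findContours(k,0,1)[0],key=cv2.contourArea))[:,0]; P=Z[k>0]
                                           ~~~^^^^^^^^^^^^^^^^^^^^^^^^^^^^^^^^^^^^^^^^^^^^^^^^
ValueError: max() iterable argument is empty
```

The large cap is unmoved at (0.489,0.0708), flat with its top at 88 mm. All three caps have now been measured flat and centred after placing, so I'm handing in.

```bash
python3 -c "
from h import *
print(ctrl.close_job())"
```

```text
the job is handed in; nothing more can be done
None
```

The job is handed in at about 29 s: the crown is fully down on its pins and all three caps measured flat and within about 1 mm of centre; I never touched the cup or jar, but did not image them again at the end.

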